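Unlatch the larger equipment case by its pop-up T-handle

ROBOT

A 6-joint arm with a two-finger parallel gripper is mounted at the origin on a cart in front of the work surface, level with it; the furniture and walls round the work are solid. World frame = base frame: x ahead of the robot, y to its left, z up, the work surface at z = 0. Lengths are in mm, angles in degrees, forces in N, time in s.
With the tool pointing down it reaches from about 325 to 775 mm from the base axis. Payload 5.5 kg.
Tool frame: the origin (TCP) lies between the finger pads; the fingertips stand 11 mm ahead of it and the grasp point (between the pads) lies 8 mm behind it; x points along the fingers, z is the direction in which the jaws open and shut, and the axes are right-handed (so a half turn about x gives the same grasp; the last joint's range is limited). The gripper opens to 88 mm and grips with 3 to 60 N. Pads are 20 mm wide; open, the fingers measure 115 mm over their backs; the gripper's body (75 mm by 178 mm) begins 61 mm behind the grasp point.
Start: joints at [-68.509, 5.22, 70.514, -0, 104.267, -3.249], TCP at [251.105, -544.943, 233.631] pointing down, gripper open.
Joint ranges: [-164.24, 164.24], [-49.07, 125.15], [9.68, 141.18], [-86.29, 266.29], [3.28, 154.24], [-151.56, 151.56]. Speed limits (degrees/s): [147.25, 147.25, 172.46, 180, 180, 180].

INTERFACE

Orientations are given as a 3x3 rotation matrix whose columns are the frame's x, y, z axes.
In Python, from bench import robot gives the robot as it stands.
- The arm moves only by the shell command python3 -m jog 'ROWS' [FORCE]. ROWS is JSON, a list of rows, each a list of 3 entries, a list of its own where there are three numbers: the finger opening in mm, from 0 to 87.8, then the shift along the tool's x, y, z in mm, then the turn, a rotation vector about the tool's x, y, z in degrees. In form: [[claw, [tx, ty, tz], [wx, wy, wz]], ...]. A call has 1 to 12 rows; each row is the pose to reach, as a shift and turn from the pose commanded when the call began, along the tool's axes at that moment; what a row does not reach only later rows make up. A row lasts 1/12 s, in which the tool goes at most 41.7 mm and 7.16 degrees, less where a joint would pass 70% of its speed; a pose out of reach is approached as far as the arm can. A call with a gripper value outside its range is refused whole. The fingers move at their own pace and stop on an object; FORCE is the grip in N (left out, the last holds). Time passes only in rows, so rows that repeat a pose let the fingers close. It gives the time, the measured TCP pose, the force and the opening at its end, in the units of the state.
- robot.get_obs(): the state, without advancing time (a new reading comes with each control period).
- robot.get_image(name): name is "scene" or "top" or "wrist"; returns a dict with "color" (480x640x3 uint8, red, green, blue), "intrinsics" (3x3 intrinsics, pixels), "k1" (the pictures are not rectified: a ray, as slopes to the right and down, at radius r is drawn at 1 + k1 r^2 times it, then the intrinsics apply), "R" (3x3) and "t" (3): a world point X has camera coordinates R X + t. Camera axes: x right, y down, z forward; pixel columns grow to the right and rows downward; lengths in mm; the calibration is good to about 2 mm. A picture is of the moment at which its call begins. There is no depth.
- robot.job_done(): hands the job in, once; it reports no verdict.
The state is a dict: "time": time; "joint_positions": joint angles; "joint_vel": joint speeds; "joint_torque": joint torques, N m; "position": TCP position; "tcp_rot": TCP orientation; "wrist_force": force on the tool from outside, world axes, zero at the start; "torque": the same for the moment, N m; "width": finger opening in mm.
Only numpy, scipy, OpenCV 4.12 (cv2) and the standard library are available. Lean on these libraries where they do the work, as an engineer would, in place of code of your own. Each camera call takes 0.05 s, during which the arm holds its last target.

TASK

Two grey equipment cases stand on the optical bench, each with a T-handle sunk in its lid. On the larger case, press the round release button beside the handle so that the handle pops up, then turn the handle clockwise (seen from above) as far as it goes, so that the lid is unlatched, and let go, leaving the handle up and turned. Leave the smaller case latched.

Things in the scene. Friction and masses are not known exactly. Their poses are not given: they have to be found in the camera images.
- large_press (a point): Centre of the top of the larger case's round black release button, 22 mm across, 10 mm proud of the latch plate, in line with the sunk bar, 74 mm from the handle's axis, at the end of the plate to the robot's right. It moves 8 mm straight down against a spring (about 4 N when fully down) and frees the handle at about half its travel.
- large_grip (a point): Centre of the larger case's steel T-handle bar, on its upright turning axis: 84 mm long (point y), 16 wide (x), 18 high. Sunk, its top is 3 mm above the plate and it cannot turn or be gripped; released, a spring (4 to 7 N) lifts it 30 mm, to a centre 137 mm above the bench, its underside then 15 mm above the plate. The point turns with the bar.
- large_turn (a joint): Turn of the larger case's handle (rad): 0 latched, growing clockwise from above to a stop at 1.31 (75 degrees); about 0.1 N m, stays where left. The case is grey, 140 x 205 mm, lid 95 mm above the bench; its aluminium latch plate, 72 x 150 mm, is 18 mm high, its top at 113 mm.
- small_lift (a joint): Rise of the T-handle of the smaller grey case (120 x 165 mm, 55 mm high, with the same latch; either case may stand on the left), in m: 0 sunk and latched, 0.030 popped up. It is to stay sunk.

How it is judged:
By the outcome, as a careful person would: the job done as asked, in the order asked, and still so for the second after the job is handed in, with the robot touching nothing.
It also fails if it takes over 45 s, if anything falls off the work surface, if the arm or the gripper's body presses on something with over 40 N, if the wrist force passes 120 N, or if a joint passes its speed limit or range.

## Working session

There is one attempt and no reset: what is moved stays moved. The work goes in short steps, Python scripts to look and compute and a shell command to move; the robot and the scene stay as the last step left them, time stands still between calls to the robot, and variables do not carry over. Pictures are saved under pics/ and viewed, and the job is handed in when it is done.

```bash
mkdir -p pics; ls; python3 - <<'E'
from bench import robot
import cv2
o=robot.get_obs();print(o)
for n in("scene","top","wrist"):
    i=robot.get_image(n);cv2.imwrite(f"pics/{n}0.png",i["color"][:,:,::-1]);print(n,i["intrinsics"],i["k1"],i["R"],i["t"])
E
```

```text
pics
{'time': 0.0, 'joint_positions': array([-6.85080602e+01,  5.26342158e+00,  7.05812085e+01,  1.85908169e-04,
        1.04266846e+02, -3.24873942e+00]), 'joint_vel': array([ 0.02346443,  0.03558824, -0.03377782,  0.0527626 , -0.04051783,
       -0.02040644]), 'joint_torque': array([-1.53772671e-04, -4.46450078e+01, -4.06454158e+01,  6.98025478e-02,
        2.93146586e-02, -1.24899839e-04]), 'position': array([ 251.00521301, -544.67165167,  232.51020512]), 'tcp_rot': array([[-7.09893062e-04,  9.08210976e-01,  4.18512030e-01],
       [ 1.81149549e-03,  4.18512617e-01, -9.08209176e-01],
       [-9.99998107e-01,  1.13401263e-04, -1.94231929e-03]]), 'wrist_force': array([-0.75918339, -0.05678812, -0.31541771]), 'torque': array([-0.03084049, -0.02434037, -0.03297077]), 'width': 87.86260109596377}
scene [[606.91021961   0.         308.38969602]
 [  0.         606.91021961 238.67829096]
 [  0.           0.           1.        ]] -0.06519414273723485 [[-0.75535433 -0.65521844 -0.01134199]
 [-0.37253791  0.44358246 -0.81513809]
 [ 0.53912461 -0.61149276 -0.57915564]] [368.99737409 282.13171441 928.02911249]
top [[562.26677286   0.         325.9425014 ]
 [  0.         562.26677286 250.17150813]
 [  0.           0.           1.        ]] 0.021262051043601283 [[-0.02074389 -0.99977946 -0.00327323]
 [-0.97424442  0.02094914 -0.22451938]
 [ 0.22453844 -0.00146848 -0.97446413]] [ -4.4086414  488.76506783 962.80187006]
wrist [[416.41990285   0.         320.72280216]
 [  0.         416.41990285 237.86568369]
 [  0.           0.           1.        ]] -0.004608533002105759 [[ 0.41954496 -0.90773343 -0.00142946]
 [-0.87526286 -0.40495383  0.26443775]
 [-0.24061785 -0.10969237 -0.9644017 ]] [-600.36214086  -30.84546509  389.92619414]
```

View pics/top0.png

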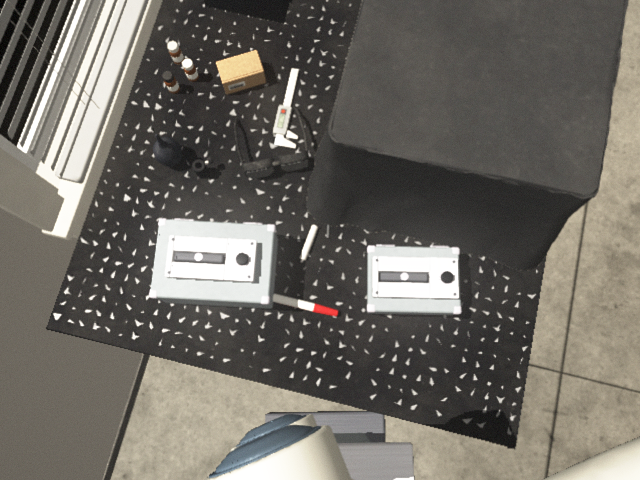

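View pics/scene0.png

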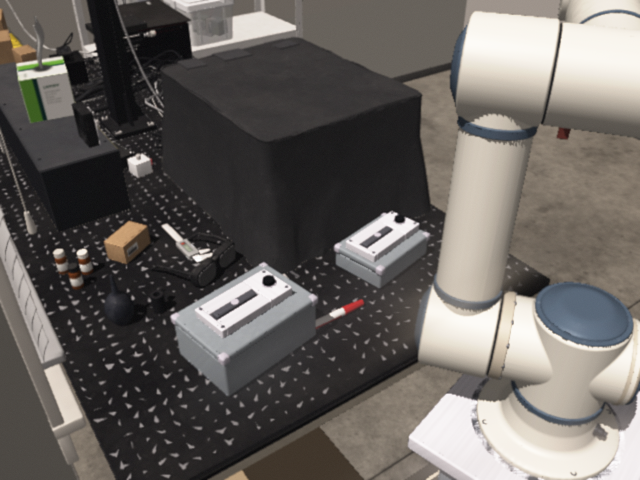

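The larger case is on the left: in the top view its handle centre is near (198,258) and its button near (242,260). The smaller case is on the right, and a tall black box stands behind it.

```bash
cat > h.py <<'E'
import numpy as np, cv2
from scipy.optimize import brentq
def ray(im,u,v):
    K=im["intrinsics"];k=im["k1"]
    d=np.array([(u-K[0,2])/K[0,0],(v-K[1,2])/K[1,1]]);rd=np.hypot(*d)
    r=rd
    for _ in range(30): r=rd/(1+k*r*r)
    s=d*(r/rd if rd else 1)
    R=im["R"];return -R.T@im["t"], R.T@np.array([s[0],s[1],1])
def onz(im,u,v,z):
    c,d=ray(im,u,v);return c+d*(z-c[2])/d[2]
def proj(im,X):
    p=im["R"]@np.asarray(X,float)+im["t"];s=p[:2]/p[2];s=s*(1+im["k1"]*(s@s));K=im["intrinsics"]
    return np.array([K[0,0]*s[0]+K[0,2],K[1,1]*s[1]+K[1,2]])
E
python3 - <<'E'
from bench import robot
from h import *
t=robot.get_image("top");s=robot.get_image("scene")
a=t["color"][210:310,140:290,::-1];cv2.imwrite("pics/tz.png",cv2.resize(a,None,fx=5,fy=5,interpolation=cv2.INTER_CUBIC))
a=s["color"][255:395,170:325,::-1];cv2.imwrite("pics/sz.png",cv2.resize(a,None,fx=4,fy=4,interpolation=cv2.INTER_CUBIC))
print(onz(t,198,258,116),onz(t,242,260,123),onz(s,237,301,116),onz(s,269,281,123))
# box: bottom corner top-view/scene
print("box base corner",onz(s,272,262,0),onz(s,428,207,0))
for n,im,u,v in(("t",t,333,130),("s",s,268,140)):
    print(n,*[(z,onz(im,u,v,z).round()) for z in(200,250,300,350)])
for n,im,u,v in(("t",t,597,190),("s",s,420,93)):
    print(n,*[(z,onz(im,u,v,z).round()) for z in(200,250,300,350)])
E
```

```text
[465.68747731 202.44469867 116.        ] [459.10522793 126.83315439 123.        ] [467.938494   199.88138196 116.        ] [457.49399901 134.81967817 123.        ]
box base corner [604.90549219 -18.35292167   0.        ] [ 469.82231335 -410.45422407    0.        ]
t (200, array([656., -30., 200.])) (250, array([632., -29., 250.])) (300, array([609., -28., 300.])) (350, array([586., -27., 350.]))
s (200, array([ 718., -137.,  200.])) (250, array([645., -65., 250.])) (300, array([572.,   7., 300.])) (350, array([499.,  78., 350.]))
t (200, array([ 543., -444.,  200.])) (250, array([ 527., -418.,  250.])) (300, array([ 510., -393.,  300.])) (350, array([ 493., -367.,  350.]))
s (200, array([ 611., -565.,  200.])) (250, array([ 548., -456.,  250.])) (300, array([ 484., -346.,  300.])) (350, array([ 420., -237.,  350.]))
```

View pics/wrist0.png

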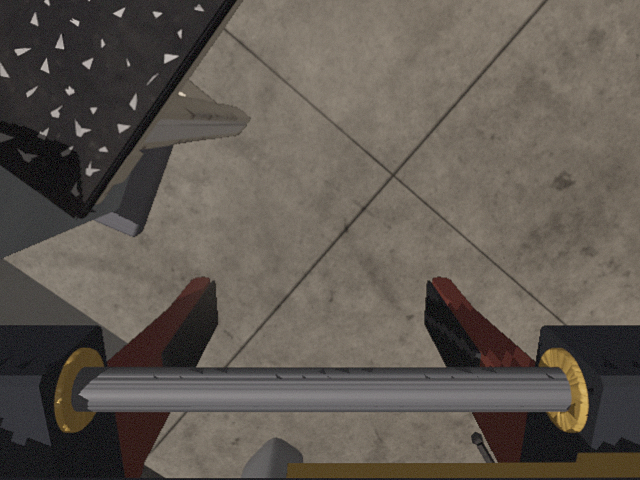

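```bash
sleep 1
```

```text
(no output)
```

View pics/tz.png

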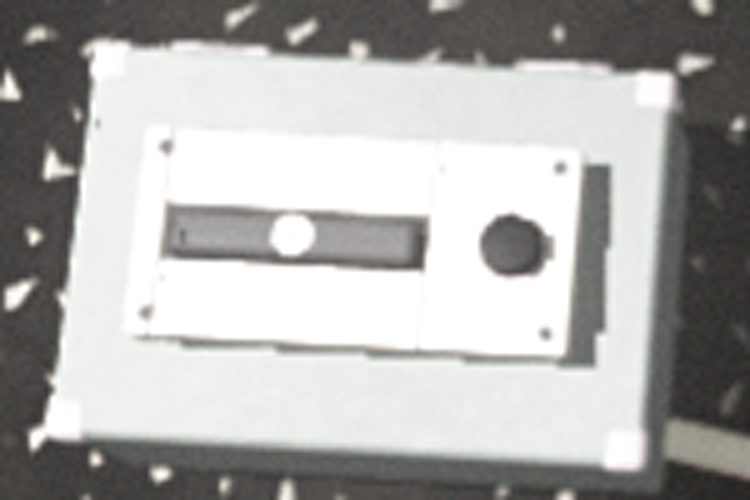

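View pics/sz.png

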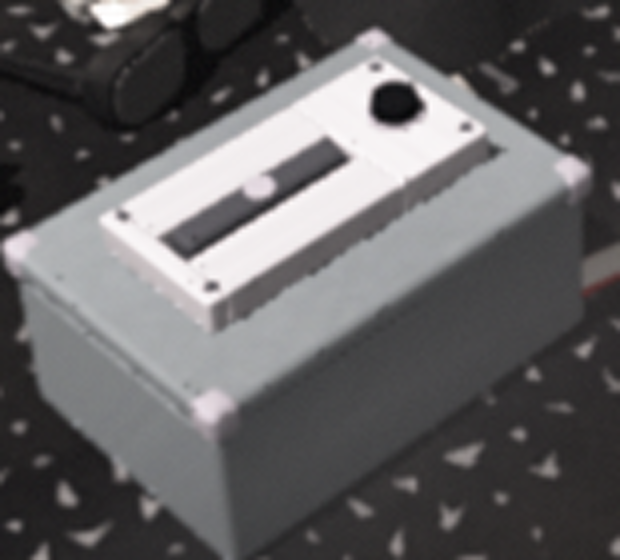

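```bash
cat > fit.py <<'E'
from bench import robot
from h import *
from scipy.optimize import least_squares
t=robot.get_image("top");s=robot.get_image("scene")
obs=[(t,'h',(197.8,256.6)),(t,'b',(241.8,258.2)),(s,'h',(234.1,301.4)),(s,'b',(268.4,279.6))]
def pts(p):
    # p: hx,hy,a ; direction handle->button
    d=np.array([np.sin(p[2]),-np.cos(p[2])])
    return {'h':[p[0],p[1],116],'b':[p[0]+74*d[0],p[1]+74*d[1],123]}
f=lambda p:np.concatenate([proj(i,pts(p)[k])-uv for i,k,uv in obs])
r=least_squares(f,[465,202,0]);print(r.x,np.degrees(r.x[2]),r.fun.round(2),pts(r.x))
o=robot.get_obs();R=o["tcp_rot"]
R0=np.array([[0,.9082,.4185],[0,.4185,-.9082],[-1,0,0]])
b=np.array(pts(r.x)['b']);print("shift to above button TCP z 200:",R0.T@(np.array([b[0],b[1],200])-[251.105,-544.943,233.631]))
a=r.x[2];  # want tool z = normal to bar, +x side
n=np.array([np.cos(a),np.sin(a)])
y0=np.degrees(np.arctan2(-.9082,.4185));y1=np.degrees(np.arctan2(n[1],n[0]));print("yaw change ccw",y1-y0)
E
python3 fit.py
```

```text
[ 4.69346127e+02  2.03224620e+02 -9.51029449e-02] -5.44899736391024 [-0.2  -0.7  -1.4  -0.03  0.82  0.26  0.7  -1.28] {'h': [np.float64(469.3461265007567), np.float64(203.224620137314), 116], 'b': [np.float64(462.3191124840269), np.float64(129.5590170785683), 123]}
shift to above button TCP z 200: [  33.631       474.10375111 -524.18962584]
yaw change ccw 59.81067748467511
```

```bash
python3 -m jog '[[87,[0,20,-22],[0,0,0]],[87,[0,40,-44],[-3,0,0]],[87,[0,60,-66],[-6,0,0]],[87,[0,80,-88],[-9,0,0]],[87,[0,100,-110],[-12,0,0]],[87,[0,120,-132],[-15,0,0]],[87,[0,140,-154],[-18,0,0]],[87,[0,160,-176],[-21,0,0]],[87,[0,180,-198],[-24,0,0]],[87,[0,200,-220],[-27,0,0]],[87,[0,220,-242],[-30,0,0]],[87,[0,240,-264],[-30,0,0]]]'
cat > go.py <<'E'
import sys
from bench import robot
from h import *
# go.py x y z yaw : shift/turn in current tool axes
o=robot.get_obs();R=o["tcp_rot"]
T=np.array([float(v) for v in sys.argv[1:4]]);yaw=float(sys.argv[4])
y0=np.degrees(np.arctan2(R[1,2],R[0,2]))
print("t",o["time"],"pos",o["position"].round(1),"yaw",y0.round(2),"tilt x",R[:,0].round(4),"F",o["wrist_force"].round(1),"w",o["width"],"J",o["joint_positions"].round(1))
print("shift",(R.T@(T-o["position"])).round(1),"wx",-(yaw-y0))
E
python3 go.py 462 130 225 -5.45
```

```text
time: 1.35
position: [358.7, -203.3, 233.8]
tcp_rot: [[0.001, 0.575, 0.818], [-0.0, 0.818, -0.575], [-1.0, 0.0, 0.001]]
wrist_force: [-0.0, -0.6, 0.7]
width: 86.5
t 1.35 pos [ 358.7 -203.3  233.8] yaw -35.12 tilt x [ 6.e-04 -3.e-04 -1.e+00] F [-0.  -0.6  0.7] w 86.45688060154619 J [-34.3 -23.9  96.6   0.  107.4   0.8]
shift [   8.8  332.1 -107.2] wx -29.666571199624972
```

```bash
python3 -m jog '[[87,[0,30,-9],[-3,0,0]],[87,[0,60,-19],[-6,0,0]],[87,[0,90,-29],[-9,0,0]],[87,[0,120,-39],[-12,0,0]],[87,[0,150,-48],[-15,0,0]],[87,[0,180,-58],[-18,0,0]],[87,[0,210,-68],[-21,0,0]],[87,[0,240,-77],[-24,0,0]],[87,[0,270,-87],[-27,0,0]],[87,[2,300,-97],[-30,0,0]],[87,[5,332,-107],[-30,0,0]],[87,[5,332,-107],[-30,0,0]]]'
python3 - <<'E'
from bench import robot
from h import *
i=robot.get_image("wrist");cv2.imwrite("pics/w1.png",i["color"][:,:,::-1])
for X in([469.3,203.2,116],[462.3,129.6,123]):print(proj(i,X))
E
python3 go.py 462 130 225 -5.45
```

```text
time: 2.35
position: [463.2, 132.5, 227.3]
tcp_rot: [[-0.002, 0.087, 0.996], [0.002, 0.996, -0.087], [-1.0, 0.002, -0.002]]
wrist_force: [0.2, -0.2, -0.8]
width: 87.4
[317.76626198 126.44908223]
[316.84825598 246.28625802]
t 2.4 pos [462.7 130.3 227.7] yaw -5.03 tilt x [-0.0019  0.     -1.    ] F [-0.9 -0.9 -0.2] w 86.77465699452728 J [ 11.7 -13.2  88.7   0.  104.6  16.7]
shift [ 2.7 -0.4 -0.7] wx 0.4243371136613838
```

View pics/w1.png

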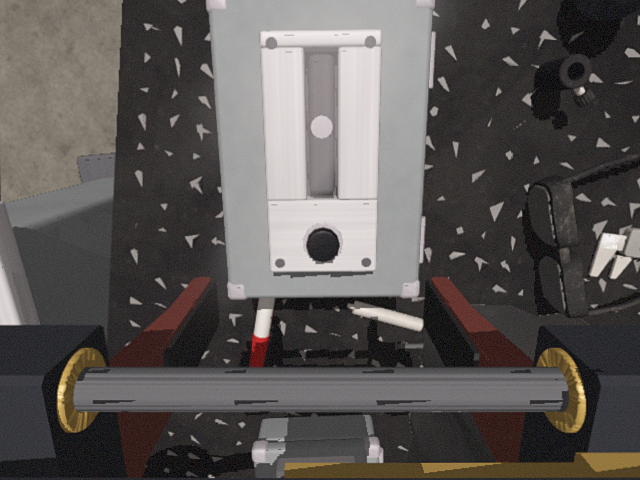

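The wrist view shows the handle disc at (321,126) and the button at (323,244). That is about 4–6 px to the right of the prediction, so I'll add it to the fit.

```bash
python3 - <<'E'
from bench import robot
from h import *
from scipy.optimize import least_squares
w=robot.get_image("wrist");c=w["color"]
cv2.imwrite("pics/w2.png",cv2.resize(c[20:285,210:440,::-1],None,fx=2.2,fy=2.2,interpolation=cv2.INTER_CUBIC))
g=cv2.cvtColor(c,cv2.COLOR_RGB2GRAY)
m=(g[210:270,280:365]<60).astype(np.uint8)
n,l,st,ce=cv2.connectedComponentsWithStats(m)
for k in range(1,n):
    if st[k,4]>100: print("btn",st[k],ce[k]+[280,210])
t=robot.get_image("top");s=robot.get_image("scene")
obs=[(t,'h',(197.8,256.6),1.7),(t,'b',(241.8,258.2),1.7),(s,'h',(234.1,301.4),1.7),(s,'b',(268.4,279.6),1.7),(w,'h',(321.2,126.3),.62),(w,'b',(322.8,244),.62)]
def pts(p):
    d=np.array([np.sin(p[2]),-np.cos(p[2])])
    return {'h':[p[0],p[1],116],'b':[p[0]+74*d[0],p[1]+74*d[1],123]}
for ob in(obs,obs[4:]):
    f=lambda p:np.concatenate([(proj(i,pts(p)[k])-uv)*q for i,k,uv,q in ob])
    r=least_squares(f,[465,202,0]);print(r.x,np.degrees(r.x[2]),r.fun.round(2),pts(r.x))
E
python3 go.py 465 130 227 -5.45
```

```text
btn [ 27  14  32  34 790] [322.95063291 241.5835443 ]
[ 4.70084537e+02  2.02447784e+02 -8.72697214e-02] -5.000186714485724 [ 0.47 -1.93 -1.52 -1.37  1.45 -0.29  0.83 -3.11 -1.11 -1.75 -2.12 -0.23] {'h': [np.float64(470.0845365279909), np.float64(202.44778418895504), 116], 'b': [np.float64(463.6347713324389), np.float64(128.7293975481566), 123]}
[ 4.71071994e+02  2.01312774e+02 -7.22703426e-02] -4.140785613143425 [-0.01 -0.65  0.01  0.73] {'h': [np.float64(471.07199422115417), np.float64(201.31277425342796), 116], 'b': [np.float64(465.7286430962724), np.float64(127.50594124484924), 123]}
t 2.55 pos [462.8 127.5 228.8] yaw -5.28 tilt x [ 1.e-04 -4.e-04 -1.e+00] F [ 0.5  0.6 -0.3] w 87.01148242430637 J [ 11.4 -13.4  88.7  -0.  104.6  16.6]
shift [1.8 2.7 2. ] wx 0.16714020950365605
```

View pics/w2.png

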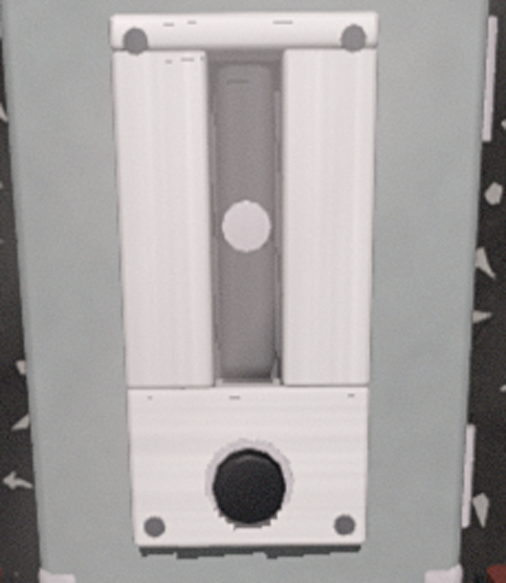

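```bash
python3 - <<'E'
from bench import robot
from h import *
from scipy.optimize import least_squares
def cen():
    w=robot.get_image("wrist");c=w["color"];g=cv2.cvtColor(c,cv2.COLOR_RGB2GRAY)
    m=(g[210:270,280:365]<60).astype(np.uint8)
    n,l,st,ce=cv2.connectedComponentsWithStats(m);k=1+np.argmax(st[1:,4])
    b=ce[k]+[280,210]
    m=((g[95:150,309:335]>150)).astype(np.uint8);n,l,st,ce=cv2.connectedComponentsWithStats(m)
    ks=[j for j in range(1,n) if 150<st[j,4]<700 ];
    hd=ce[ks[0]]+[309,95] if ks else None
    return w,b,hd
for _ in range(3):
    o=robot.get_obs();print(o["time"],o["position"].round(1))
    w,b,hd=cen();print(b,hd,-(w["R"].T@w["t"]).round(1))
    ob=[(w,'h',hd if hd is not None else (321.8,122.5)),(w,'b',(b[0],b[1]-1.2))]
    def pts(p):
        d=np.array([np.sin(p[2]),-np.cos(p[2])])
        return {'h':[p[0],p[1],116],'b':[p[0]+74*d[0],p[1]+74*d[1],123]}
    f=lambda p:np.concatenate([(proj(i,pts(p)[k])-uv) for i,k,uv in ob])
    r=least_squares(f,[465,202,0]);print(r.x,np.degrees(r.x[2]),r.fun.round(2),pts(r.x)['b'])
E
python3 go.py 465 130 227 -5.45
```

```text
2.55 [462.8 127.5 228.8]
[322.49275362 237.1884058 ] [320.17266187 117.46522782] [471.  199.8 379.5]
[ 4.71447641e+02  2.03538470e+02 -7.11457715e-02] -4.076352437408211 [-0.02 -0.91  0.02  1.03] [np.float64(466.18729468193214), np.float64(129.72567496512062), 123]
2.6 [462.8 127.2 229. ]
[322.38401048 236.73263434] [319.88192771 117.16144578] [471.  199.5 379.7]
[ 4.71451458e+02  2.03485478e+02 -7.04567613e-02] -4.036875061949682 [-0.02 -0.96  0.02  1.09] [np.float64(466.2419701355148), np.float64(129.6690760749433), 123]
2.65 [462.9 127.1 229.1]
[322.25430464 236.67152318] [319.70772947 116.86714976] [471.1 199.3 379.8]
[ 4.71459476e+02  2.03486200e+02 -7.06281819e-02] -4.046696735971948 [-0.02 -0.84  0.02  0.95] [np.float64(466.23733428383304), np.float64(129.6706914104363), 123]
t 2.7 pos [462.9 127.1 229.1] yaw -5.36 tilt x [ 8.e-04 -0.e+00 -1.e+00] F [-0.9  0.5  0.4] w 87.4011808872407 J [ 11.3 -13.4  88.7  -0.  104.6  16.7]
shift [2.1 3.1 1.8] wx 0.08671604748907136
```

```bash
python3 go.py 465.3 129.6 150 -4.7
```

```text
t 2.7 pos [462.9 127.1 229.1] yaw -5.36 tilt x [ 8.e-04 -0.e+00 -1.e+00] F [-0.9  0.5  0.4] w 87.4011808872407 J [ 11.3 -13.4  88.7  -0.  104.6  16.7]
shift [79.1  2.7  2.1] wx -0.6632839525109286
```

```bash
python3 -m jog '[[0,[5,3,2],[-0.7,0,0]],[0,[15,3,2],[-0.7,0,0]],[0,[25,3,2],[-0.7,0,0]],[0,[35,3,2],[-0.7,0,0]],[0,[45,3,2],[-0.7,0,0]],[0,[55,3,2],[-0.7,0,0]],[0,[65,3,2],[-0.7,0,0]],[0,[72,3,2],[-0.7,0,0]],[0,[79,3,2],[-0.7,0,0]],[0,[79,3,2],[-0.7,0,0]],[0,[79,3,2],[-0.7,0,0]],[0,[79,3,2],[-0.7,0,0]]]' 20
python3 - <<'E'
from bench import robot
from h import *
for n in("top","scene","wrist"):
    i=robot.get_image(n);c=i["color"][:,:,::-1]
    if n=="top":c=cv2.resize(c[190:320,120:320],None,fx=4,fy=4)
    if n=="scene":c=cv2.resize(c[215:365,170:370],None,fx=4,fy=4,interpolation=cv2.INTER_CUBIC)
    cv2.imwrite(f"pics/{n}3.png",c)
E
python3 go.py 465.3 129.6 127 -4.7
```

```text
time: 3.7
position: [465.4, 131.0, 150.2]
tcp_rot: [[0.001, 0.079, 0.997], [0.0, 0.997, -0.079], [-1.0, 0.0, 0.001]]
wrist_force: [-0.3, -0.5, 0.6]
width: 10.0
t 3.85 pos [465.5 131.  150.4] yaw -4.56 tilt x [ 1.2e-03  3.0e-04 -1.0e+00] F [ 0.5 -0.7  0.4] w 0.6585207203492089 J [ 11.7 -13.   96.4   0.   96.6  16.2]
shift [23.4 -1.4 -0.1] wx 0.14192543585140083
```

View pics/scene3.png

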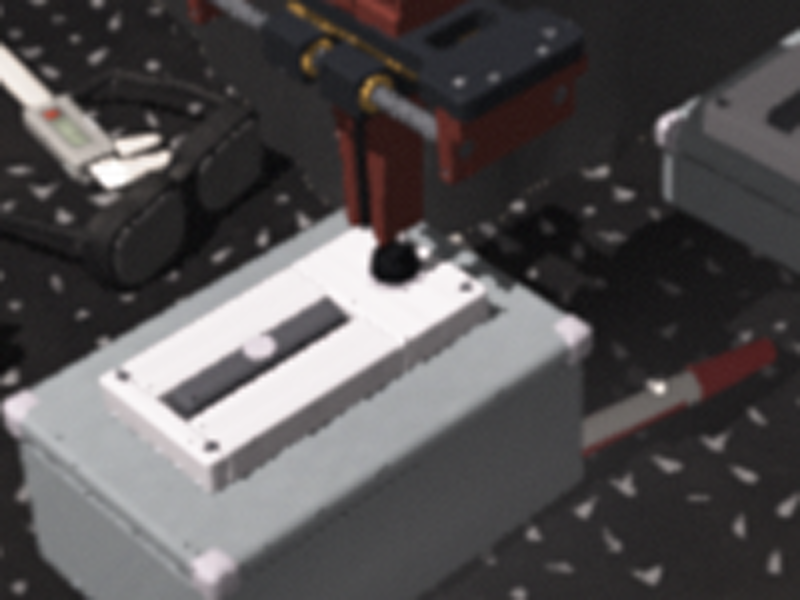

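View pics/wrist3.png

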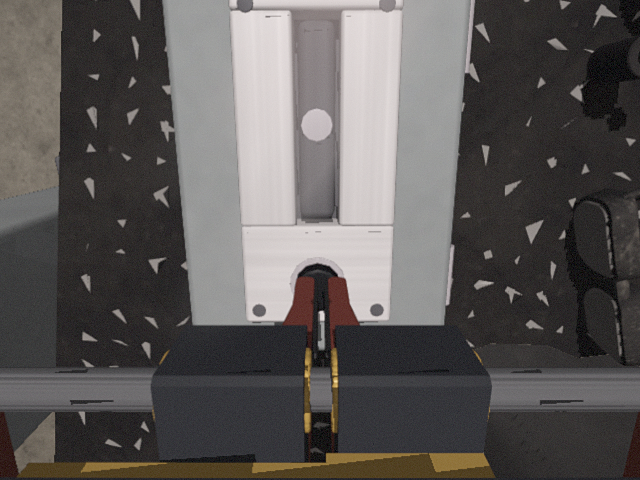

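The closed tips sit over the button: finger gap at u≈321, button centre at u≈318. The bar is aligned with the tool. Pressing now.

```bash
python3 -m jog '[[0,[4,-1,-1],[0,0,0]],[0,[8,-1,-1],[0,0,0]],[0,[12,-1,-1],[0,0,0]],[0,[15,-1,-1],[0,0,0]],[0,[17,-1,-1],[0,0,0]],[0,[19,-1,-1],[0,0,0]],[0,[21,-1,-1],[0,0,0]],[0,[22,-1,-1],[0,0,0]],[0,[23,-1,-1],[0,0,0]],[0,[23,-1,-1],[0,0,0]],[0,[23,-1,-1],[0,0,0]]]'
python3 - <<'E'
from bench import robot
from h import *
for n in("scene","wrist"):
    i=robot.get_image(n);c=i["color"][:,:,::-1]
    if n=="scene":c=cv2.resize(c[215:365,170:370],None,fx=4,fy=4,interpolation=cv2.INTER_CUBIC)
    cv2.imwrite(f"pics/{n}4.png",c)
E
python3 go.py 465.3 129.6 127 -4.7
```

```text
time: 4.77
position: [464.0, 130.0, 126.7]
tcp_rot: [[-0.0, 0.079, 0.997], [-0.0, 0.997, -0.079], [-1.0, -0.0, -0.0]]
wrist_force: [-2.0, -0.8, 2.9]
width: 0.5
t 4.8667 pos [464.  130.  126.7] yaw -4.56 tilt x [-2.e-04 -1.e-04 -1.e+00] F [-3.2 -1.1  3.2] w 0.6696112176997747 J [ 11.6 -12.9  98.7  -0.   94.3  16.2]
shift [-0.3 -0.3  1.3] wx 0.1418702995477119
```

View pics/scene4.png

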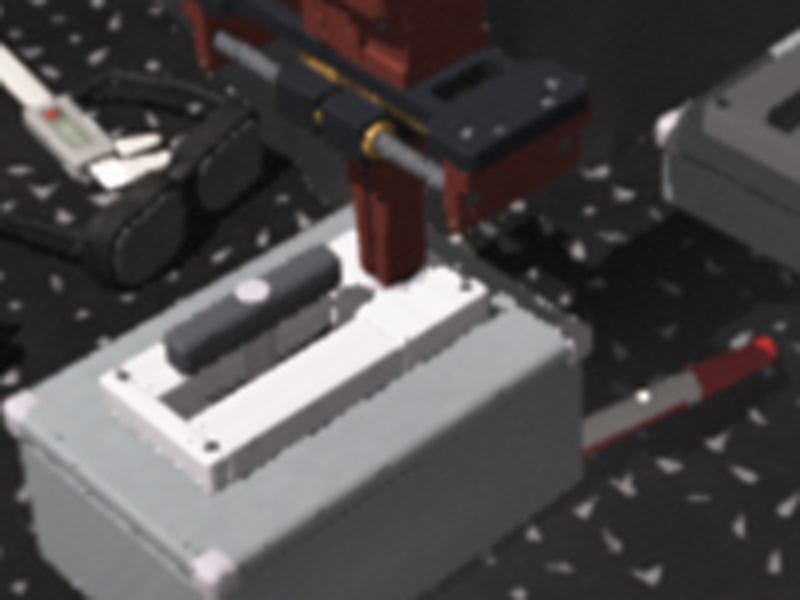

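View pics/wrist4.png

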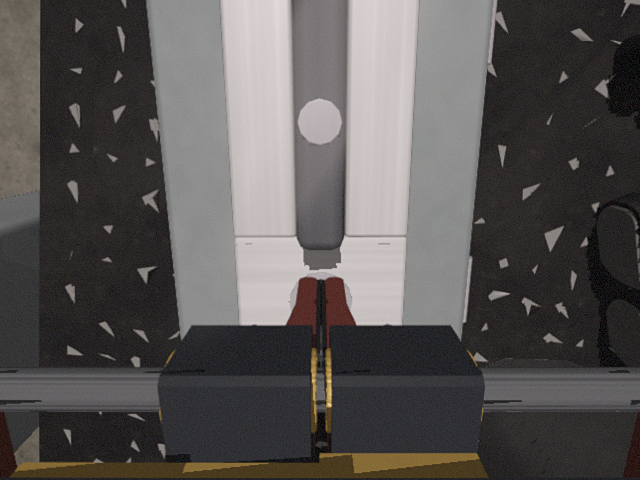

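The handle popped up, with its disc at (320,121) in the wrist view. I'll lift off, open the fingers and measure it.

```bash
python3 - <<'E'
from bench import robot
from h import *
w=robot.get_image("wrist");print(onz(w,320,121,146))
E
python3 -m jog '[[0,[-8,0,0],[0,0,0]],[0,[-18,0,0],[0,0,0]],[0,[-30,0,0],[0,0,0]],[0,[-45,0,0],[0,0,0]],[40,[-60,0,0],[0,0,0]],[60,[-60,15,0],[0,0,0]],[60,[-60,30,0],[0,0,0]],[60,[-60,45,0],[0,0,0]],[60,[-60,60,0],[0,0,0]],[60,[-60,70,0],[0,0,0]],[60,[-60,74,0],[0,0,0]],[60,[-60,74,0],[0,0,0]]]'
python3 - <<'E'
from bench import robot
from h import *
for n in("top","scene","wrist"):
    i=robot.get_image(n);c=i["color"][:,:,::-1]
    if n=="scene":c=cv2.resize(c[215:365,170:370],None,fx=4,fy=4,interpolation=cv2.INTER_CUBIC)
    cv2.imwrite(f"pics/{n}5.png",c)
E
python3 go.py 471 203.4 137 -4.6
```

```text
[471.37310055 202.95846853 146.        ]
time: 5.92
position: [470.1, 204.4, 187.0]
tcp_rot: [[0.0, 0.078, 0.997], [0.0, 0.997, -0.078], [-1.0, 0.0, 0.0]]
wrist_force: [0.8, -0.5, -1.2]
width: 50.5
t 6.0667 pos [470.  203.3 186.8] yaw -4.58 tilt x [ 1.e-04 -3.e-04 -1.e+00] F [0.8 0.5 0.5] w 59.386610233790236 J [19.6 -8.6 88.8 -0.  99.8 24.2]
shift [49.8  0.2  1. ] wx 0.016566091381434056
```

View pics/scene5.png

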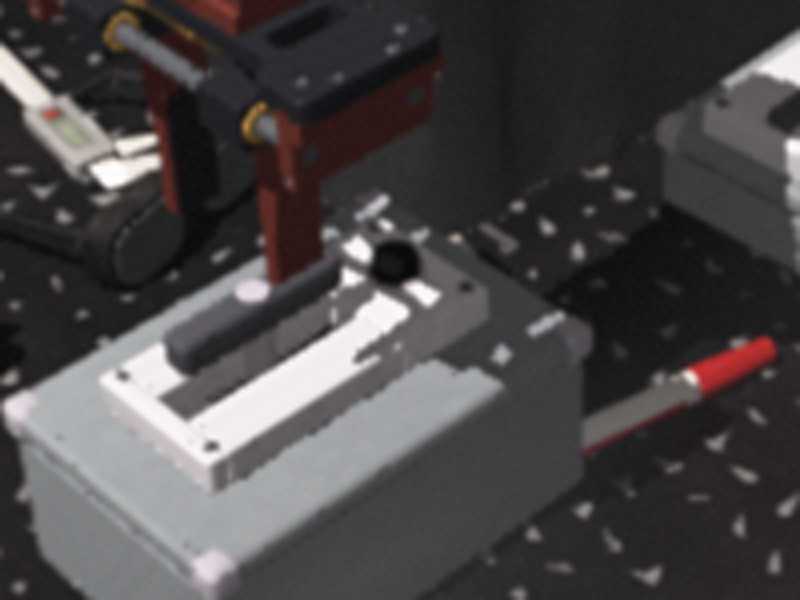

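View pics/wrist5.png

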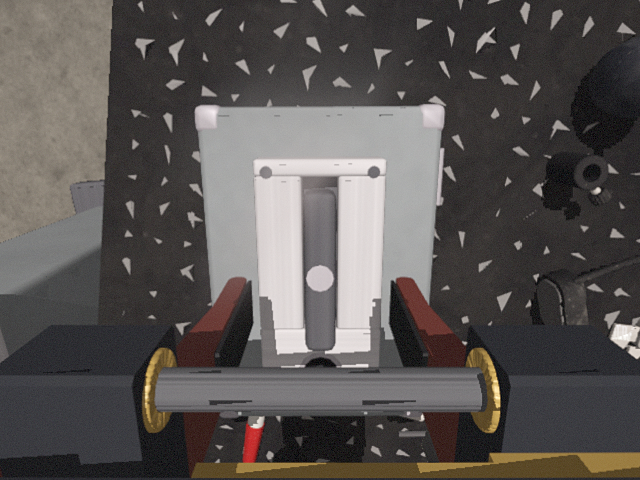

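The bar is centred between the open fingers (disc at u≈320, gap centre at u≈320.5). Descending and gripping.

```bash
python3 -m jog '[[60,[8,0,0],[0,0,0]],[60,[18,0,0],[0,0,0]],[60,[28,0,0],[0,0,0]],[60,[38,0,0],[0,0,0]],[60,[46,0,0],[0,0,0]],[60,[52,0,0],[0,0,0]],[60,[54,0,0],[0,0,0]],[60,[54,0,0],[0,0,0]],[60,[54,0,0],[0,0,0]],[40,[54,0,0],[0,0,0]]]' 15
python3 go.py 471 203.4 132 -4.6
python3 -m jog '[[0,[0,0,0],[0,0,0]],[0,[0,0,0],[0,0,0]],[0,[0,0,0],[0,0,0]],[0,[0,0,0],[0,0,0]],[0,[0,0,0],[0,0,0]],[0,[0,0,0],[0,0,0]],[0,[0,0,0],[0,0,0]],[0,[0,0,0],[0,0,0]],[0,[0,0,0],[0,0,0]]]' 15
python3 go.py 471 203.4 132 -4.6
```

```text
time: 6.9
position: [470.3, 203.9, 133.3]
tcp_rot: [[0.001, 0.079, 0.997], [0.0, 0.997, -0.079], [-1.0, 0.0, 0.001]]
wrist_force: [0.4, 0.3, 1.0]
width: 56.2
t 6.9 pos [470.3 203.9 133.3] yaw -4.55 tilt x [ 1.1e-03  4.0e-04 -1.0e+00] F [0.4 0.3 1. ] w 56.15588860105124 J [19.6 -8.2 93.9 -0.  94.3 24.2]
shift [ 1.3 -0.5  0.8] wx 0.04557220414346741
time: 7.65
position: [469.6, 203.8, 132.7]
tcp_rot: [[-0.001, 0.079, 0.997], [-0.0, 0.997, -0.079], [-1.0, -0.0, -0.001]]
wrist_force: [-3.1, -0.5, 1.4]
width: 16.3
t 7.65 pos [469.6 203.8 132.7] yaw -4.55 tilt x [-8.e-04 -0.e+00 -1.e+00] F [-3.1 -0.5  1.4] w 16.29887920799444 J [19.6 -8.2 93.9  0.  94.3 24.2]
shift [ 0.7 -0.3  1.4] wx 0.04951916405408241
```

```bash
python3 -m jog '[[0,[0,0,0],[4,0,0]],[0,[0,0,0],[8,0,0]],[0,[0,0,0],[12,0,0]],[0,[0,0,0],[16,0,0]],[0,[0,0,0],[20,0,0]],[0,[0,0,0],[24,0,0]],[0,[0,0,0],[28,0,0]],[0,[0,0,0],[32,0,0]],[0,[0,0,0],[36,0,0]],[0,[0,0,0],[40,0,0]]]'
python3 go.py 471 203.4 132 -4.6
```

```text
time: 8.48
position: [470.1, 203.6, 132.7]
tcp_rot: [[0.0, 0.704, 0.71], [-0.0, 0.71, -0.704], [-1.0, -0.0, 0.001]]
wrist_force: [-1.1, -1.6, 0.5]
width: 15.9
t 8.4833 pos [470.1 203.6 132.7] yaw -44.76 tilt x [ 4.e-04 -4.e-04 -1.e+00] F [-1.1 -1.6  0.5] w 15.860887784232606 J [19.6 -8.2 93.9 -0.  94.3 64.4]
shift [0.7 0.5 0.8] wx -40.1596675862002
```

```bash
python3 -m jog '[[0,[0,0,0],[4,0,0]],[0,[0,0,0],[8,0,0]],[0,[0,0,0],[12,0,0]],[0,[0,0,0],[16,0,0]],[0,[0,0,0],[20,0,0]],[0,[0,0,0],[24,0,0]],[0,[0,0,0],[28,0,0]],[0,[0,0,0],[31,0,0]],[0,[0,0,0],[34,0,0]],[0,[0,0,0],[36,0,0]],[0,[0,0,0],[37,0,0]],[0,[0,0,0],[37,0,0]]]'
python3 - <<'E'
from bench import robot
from h import *
for n in("top","scene","wrist"):
    i=robot.get_image(n);c=i["color"][:,:,::-1]
    if n=="scene":c=cv2.resize(c[215:365,170:370],None,fx=4,fy=4,interpolation=cv2.INTER_CUBIC)
    cv2.imwrite(f"pics/{n}6.png",c)
o=robot.get_obs();print(o["torque"],o["wrist_force"])
E
python3 go.py 471 203.4 132 -4.6
```

```text
time: 9.48
position: [470.5, 203.1, 132.7]
tcp_rot: [[0.001, 0.989, 0.146], [-0.001, 0.146, -0.989], [-1.0, 0.001, 0.001]]
wrist_force: [0.1, -3.4, 1.1]
width: 16.4
[-0.84893513 -0.33053419  0.42413016] [ 1.98210983 -5.07653562  0.5049551 ]
t 9.6333 pos [470.4 203.2 132.7] yaw -81.54 tilt x [ 0.001  -0.0011 -1.    ] F [ 2.  -5.1  0.5] w 16.521765601483978 J [ 1.960e+01 -8.200e+00  9.390e+01 -1.000e-01  9.420e+01  1.011e+02]
shift [ 0.7  0.6 -0.1] wx -76.93534777671209
```

View pics/wrist6.png

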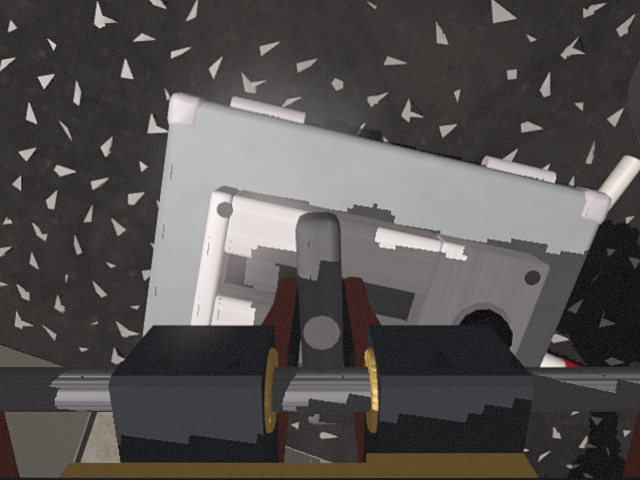

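```bash
python3 -m jog '[[0,[0,0,0],[1,0,0]],[0,[0,0,0],[2,0,0]],[0,[0,0,0],[2,0,0]],[0,[0,0,0],[2,0,0]]]'
python3 - <<'E'
from bench import robot
from h import *
o=robot.get_obs();print(o["torque"],o["wrist_force"])
w=robot.get_image("wrist");s=robot.get_image("scene")
cv2.imwrite("pics/w7.png",w["color"][:,:,::-1])
# plate corner screws / case corner to check case motion & yaw
for u,v,z in((225,209,113),(532,277,113)):print(onz(w,u,v,z))
E
python3 go.py 471 203.4 132 -4.6
```

```text
time: 9.97
position: [470.6, 203.3, 132.7]
tcp_rot: [[0.002, 0.994, 0.112], [-0.001, 0.112, -0.994], [-1.0, 0.001, 0.001]]
wrist_force: [3.0, -5.0, -0.5]
width: 16.7
[-0.76890846 -0.52778596  0.4198754 ] [ 2.95980818 -4.9502229  -0.53881915]
[505.85982078 247.0091319  113.        ]
[490.85300887 112.34736214 113.        ]
t 10.0667 pos [470.6 203.3 132.7] yaw -83.54 tilt x [ 0.0015 -0.001  -1.    ] F [ 3.5 -4.1 -0. ] w 16.45228481619451 J [ 1.960e+01 -8.200e+00  9.390e+01 -1.000e-01  9.420e+01  1.031e+02]
shift [ 0.7  0.4 -0.1] wx -78.94047852291371
```

View pics/w7.png

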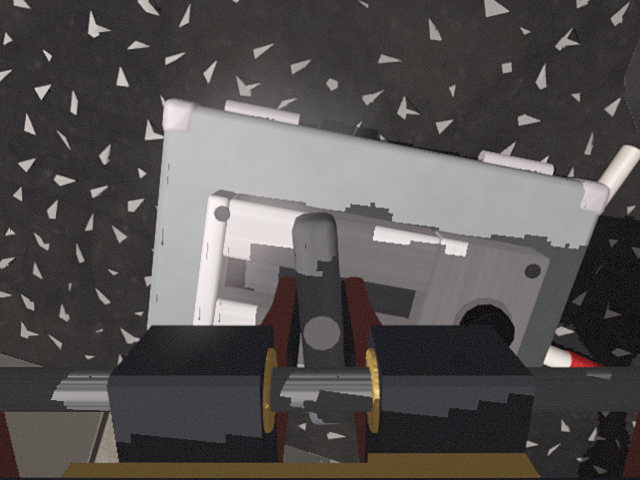

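At the stop: with 2° more the bar stayed with the plate and slipped in the jaws, and the torque stayed at 0.42 N m. Releasing and lifting clear.

```bash
python3 -m jog '[[30,[0,0,0],[-2,0,0]],[40,[0,0,0],[-3,0,0]],[50,[0,0,0],[-3,0,0]],[50,[0,0,0],[-3,0,0]],[50,[0,0,0],[-3,0,0]],[50,[0,0,0],[-3,0,0]],[50,[-5,0,0],[-3,0,0]],[50,[-12,0,0],[-3,0,0]],[50,[-20,0,0],[-3,0,0]],[50,[-35,0,0],[-3,0,0]],[50,[-50,0,0],[-3,0,0]],[50,[-65,0,0],[-3,0,0]]]'
python3 -m jog '[[50,[-15,0,0],[0,0,0]],[50,[-30,-20,0],[0,0,0]],[50,[-40,-40,0],[0,0,0]],[50,[-40,-60,0],[0,0,0]],[50,[-40,-70,0],[0,0,0]],[50,[-40,-70,0],[0,0,0]],[50,[-40,-70,0],[0,0,0]],[50,[-40,-70,0],[0,0,0]]]'
python3 - <<'E'
from bench import robot
from h import *
for n in("top","scene","wrist"):
    i=robot.get_image(n);c=i["color"][:,:,::-1]
    if n=="scene":c=cv2.resize(c[215:365,170:370],None,fx=4,fy=4,interpolation=cv2.INTER_CUBIC)
    cv2.imwrite(f"pics/{n}8.png",c)
E
python3 go.py 471 203.4 132 -4.6
```

```text
time: 11.07
position: [470.1, 203.8, 199.4]
tcp_rot: [[0.001, 0.986, 0.164], [0.0, 0.164, -0.986], [-1.0, 0.001, -0.0]]
wrist_force: [0.8, -0.4, 0.2]
width: 50.3
time: 11.73
position: [401.4, 192.4, 238.0]
tcp_rot: [[0.001, 0.986, 0.164], [0.0, 0.164, -0.986], [-1.0, 0.001, -0.0]]
wrist_force: [1.1, -0.6, 0.0]
width: 49.7
t 11.8833 pos [401.4 192.3 237.3] yaw -80.58 tilt x [-7.e-04 -3.e-04 -1.e+00] F [ 0.5 -0.3  0.1] w 50.0493960733488 J [ 21.2 -18.6  92.2  -0.  106.5 101.8]
shift [105.3  70.6   0.4] wx -75.97724076784854
```

View pics/wrist8.png

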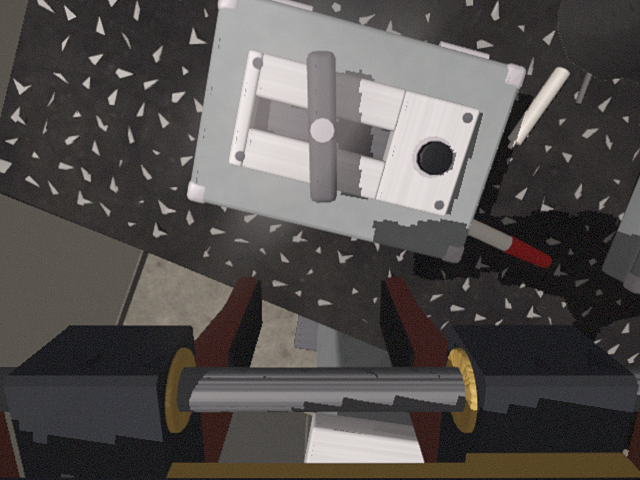

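View pics/scene8.png

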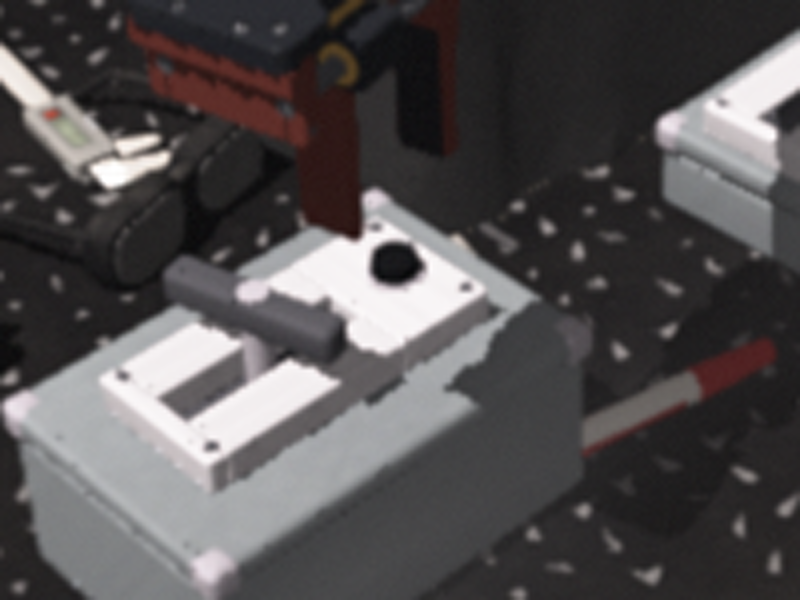

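View pics/top8.png

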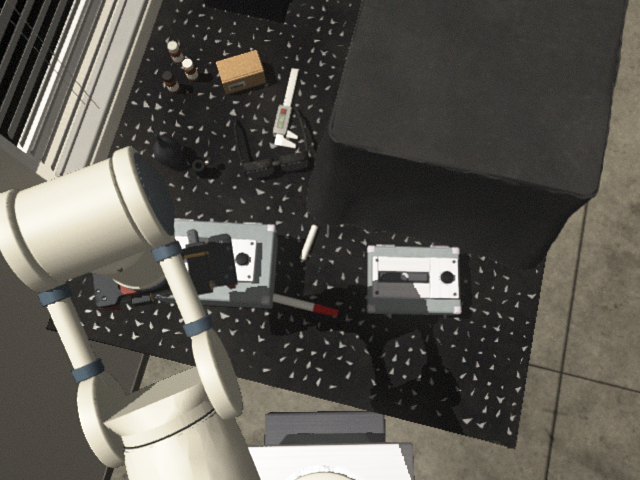

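The handle is up and turned, and the gripper is clear. The smaller case still looks sunk. I'll measure the handle's angle against the plate.

```bash
python3 - <<'E'
from bench import robot
from h import *
w=robot.get_image("wrist")
a=onz(w,321,55,146);b=onz(w,324,198,146);d=(a-b)[:2]
print("ctr",onz(w,322,130,146))
for p,q in(((258,62),(467.5,118)),((240,156),(439,204.5))):
    e=(onz(w,*q,113)-onz(w,*p,113))[:2]
    A=np.degrees(np.arctan2(d[1],d[0]));B=np.degrees(np.arctan2(e[1],e[0]));print(A,B,(B-A),180-((A-B)%180))
b=onz(w,434,157,123);print("button",b)
s=robot.get_image("scene")["color"][190:300,320:450,::-1]
cv2.imwrite("pics/small9.png",cv2.resize(s,None,fx=5,fy=5,interpolation=cv2.INTER_CUBIC))
E
```

```text
ctr [471.3022018  202.76904905 146.        ]
10.796967897490749 -94.59113217377805 -105.3881000712688 74.6118999287312
10.796967897490749 -94.15667503366011 -104.95364293115085 75.04635706884915
button [466.40411236 130.69496342 123.        ]
```

View pics/small9.png

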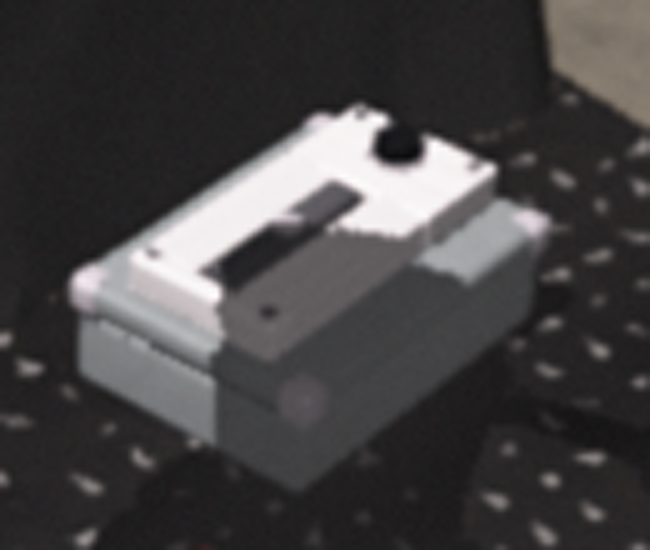

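The handle measures 74.6–75.0°, which is the stop. The small case's handle is sunk. Handing in.

```bash
python3 -c "
from bench import robot
print(robot.job_done())"
```

```text
the job is handed in; nothing more can be done
None
```

I pressed the larger (left) case's release button and its handle popped up. I then gripped the bar, turned it clockwise to the stop, let go and lifted the arm clear. The job was handed in about 12 s into the 45 s allowed.

- **Handle angle:** the wrist camera gave 74.6–75.0° relative to the plate, against a stop at 75°. At the stop, an extra 2° of turn only made the bar slip in the jaws.
- **Larger case:** the handle is up. The measured handle and button positions were within about 1 mm of where they started, so the case did not shift noticeably.
- **Smaller case:** I did not touch it, and its handle still looked sunk in the last picture.
- **Forces:** every wrist reading was about 6 N or less. These were taken only at the end of each move, so brief peaks in between were not recorded. The gripper was touching nothing at the end.
- **Disagreement:** the camera estimates of the handle and button positions differed by up to about 4 mm. I used a value in between and checked the alignment in the wrist view before each contact.

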